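# Set a syringe pump's rate wheel and stroke stop

## Task

Set up the syringe pump for its next run: roll the knurled thumbwheel on its sloping panel until the 6 stands squarely in the window, and move the stroke stop one notch to the left, towards the syringe's red-capped tip, by pulling its red spring knob up, sliding the block and letting the pin drop fully home in the next notch. Leave the beaker and the timer beside it where they stand.

Things in the scene. Friction and masses are not known exactly. Their poses are not given: they have to be found in the camera images.
- pump: bench syringe pump, fixed to the worktop, 150 deep x 220 wide, deck top at 100 mm. Origin: centre of its underside; x to its back (the front faces -x), y to its left as its user sees it, z up. The blue front panel slopes up and back at 45 degrees, from (-75, 22) mm (x, z) to (-5, 92). The floor pan below it is 23 mm high, its front at x = -75 mm. On the deck, behind x = 8 mm, drive and syringe, up to 150 mm high
- deck_edge (a point): front edge of the white deck, midway along it, at (-55, 0, 96) mm in the pump's frame: the deck (z 91 to 100 mm, a drip lip to 102.5 mm) overhangs the panel by up to 50 mm over the pump's whole width and reaches 3 mm ahead of the thumbwheel's crest, 32 mm above it, so a finger must come in under it tilted, from the front, about square to the panel; 40 to 50 degrees from vertical suits
- wheel_crest (a point): point of the white knurled thumbwheel that stands farthest out of the panel, midway in its width; fixed to the pump (does not turn), at (-52, -40, 59) mm in its frame. The wheel is 48 mm in diameter, 14 wide, and comes 10 mm out of the panel through a slot 48 mm long. Its edge has 30 fine ribs (friction about 0.9): a closed fingertip pressed on with 5 to 10 N and drawn down the slope rolls it
- wheel_axis (a point): centre of the thumbwheel, inside the case, 24 mm straight behind the crest, at (-35, -40, 42) mm in the pump's frame; its shaft is level, along the pump's y
- window (a point): middle of the digit window, 28 mm to the left of the wheel, at (-48, -12, 55) mm in the pump's frame: an opening of 12 x 13 mm in a black frame 22 x 22 mm that stands 6 mm out of the panel (its near side 10 mm from the wheel's flank), a red tick on either side. In it shows a white drum, on the wheel's shaft, with black digits 0 to 9, 9 mm tall, upright for the pump's user
- rate_wheel (a joint): turn of thumbwheel and drum (rad): digit d is centred in the window at d x 0.628 (6 at 3.77); end stops just below 0 and above 9. It grows (digits count up) as the exposed edge rolls down the slope, towards the user; one digit is 15 mm at the edge. A sprung ball clicks it into each digit: about 2 N at the edge carries it over, past the middle between two it falls into the next. Starts at about 2, 3 or 4
- stop_block (a joint): slide of the stroke stop on its dark rail (m): 0 in the notch where it starts, growing to the pump's left (+y, to the syringe's red-capped tip). Notches every 20 mm (-0.02 to 0.06) show as gaps in the rail. Aluminium block 30 x 30 mm, top at z = 130 mm, a steel sleeve 17 mm in diameter on it to 140 mm. Slides with about 1.2 N when the pin is out, has 0.5 mm of play when it is in
- stop_plunger (a joint): lift of the spring index knob on the stop block (m): 0 with its pin fully down in a notch, 0.013 at its upper stop. The pin is clear of the notch above 0.009 (between notches it rests there). The spring pulls down with 5 N at 0, 8 N at 0.009; the round-nosed pin finds the notch of itself when released within 2 mm of it
- stop_knob (a point): middle of the red knurled index knob: round, 22 mm in diameter, 18 mm high (z 141 to 159 mm when down), at (-16, -20, 150) mm in the pump's frame at the start; free all round, nothing above it. Moves with the knob
- beaker: glass beaker, 66 mm in diameter, 86 mm high, at the left end of the pump; origin under its centre
- timer: white bench timer, 66 x 66 x 17 mm, lying in front of the pump's left half; origin under its centre

How it is judged:
By the outcome, as a careful person would: the job done as asked, in the order asked, and still so for the second after the job is handed in, with the robot touching nothing.
It also fails if it takes over 58 s, if anything falls off the work surface, if the arm or the gripper's body presses on something with over 40 N, if the wrist force passes 120 N, or if a joint passes its speed limit or range.

## Robot

A 6-joint arm with a two-finger parallel gripper is mounted at the origin on a cart in front of the work surface, level with it; the furniture and walls round the work are solid. World frame = base frame: x ahead of the robot, y to its left, z up, the work surface at z = 0. Lengths are in mm, angles in rad, forces in N, time in s.
With the tool pointing down it reaches from about 350 to 975 mm from the base axis. Payload 7.1 kg.
Tool frame: the origin (TCP) lies between the finger pads; the fingertips stand 14 mm ahead of it and the grasp point (between the pads) lies 5 mm behind it; z points along the fingers, y is the line along which they close (so a half turn about z gives the same grasp; the last joint's range is limited). The gripper opens to 88 mm and grips with 3 to 60 N. Pads are 20 mm wide; open, the fingers measure 115 mm over their backs; the gripper's body (75 mm by 178 mm) begins 61 mm behind the grasp point.
Start: joints at [1.141, 0.423, 1.63, -0, 1.089, -0.019], TCP at [249.557, 572.998, 236.675] pointing down, gripper open.
Joint ranges: [-3, 3], [-0.9, 2.11], [0.09, 2.58], [-1.31, 4.45], [0.11, 2.69], [-2.54, 2.54]. Speed limits (rad/s): [2.39, 2.39, 3.01, 3.14, 3.14, 3.14].

## Interface

Orientations are given as a unit quaternion [x, y, z, w].
In Python, from rig import r gives the robot as it stands. The module is installed in compiled form; this text tells all that it offers.
- The arm moves only by the shell command python3 -m pendant 'ROWS'. ROWS is a JSON object of lists of equal length, an entry for each row: "dp": the shift along the world's x, y, z in m, a list of three; "spin": the turn about the world's z in degrees; "gripper": the opening in per cent of the stroke, from 0 (shut) to 100 (fully open). A call has 1 to 12 rows; each row is the pose to reach, as a shift and turn from the pose commanded when the call began; what a row does not reach only later rows make up. A row lasts 1/12 s, in which the tool goes at most 41.7 mm and 7.16 degrees, less where a joint would pass 70% of its speed; a pose out of reach is approached as far as the arm can. A call with a gripper value outside its range is refused whole. The fingers move at their own pace and stop on an object; the grip force is fixed at half the most. Time passes only in rows, so rows that repeat a pose let the fingers close. It gives the time, the measured TCP pose, the force, the opening and the grip force at its end, in the units of the state.
- r.get_state(): the state, without advancing time (a new reading comes with each control period).
- r.grab_frame(name): name is "scene" or "top" or "wrist"; returns a dict with "img" (480x640x3 uint8, red, green, blue), "z_map" (480x640 float32, mm along the optical axis (not along the pixel's ray), 0 where there is no reading), "vertical_fov" (degrees; the focal length in pixels is half the picture's height over the tangent of half this angle, whatever the lens; pixels are square), "cx", "cy" (the principal point, pixels), "dist_coeffs" ([k1, k2, p1, p2, k3] as OpenCV has them; the pictures are not rectified), "cam_to_world" (4x4, takes a point from camera to world coordinates). Camera axes: x right, y down, z forward; pixel columns grow to the right and rows downward; lengths in mm; the calibration is good to about 2 mm. A picture is of the moment at which its call begins.
- r.job_done(): hands the job in; it is judged then, once.
The state is a dict: "time": time; "joint_pos": joint angles; "qvel": joint speeds; "effort": joint torques, N m; "tool_pos": TCP position; "tool_rot": TCP orientation; "ft_force": force on the tool from outside, world axes, zero at the start; "wrist_torque": the same for the moment, N m; "finger_gap": opening from 0.0 (shut) to 1.0 (fully open); "grip_force": force on a finger pad.
Only numpy, scipy, OpenCV 4.12 (cv2) and the standard library are available. Lean on these libraries where they do the work, as an engineer would, in place of code of your own. Each camera call takes 0.05 s, during which the arm holds its last target. There are 200 camera calls.

## Working session

There is one attempt and no reset: what is moved stays moved. The work goes in short steps, Python scripts to look and compute and a shell command to move; the robot and the scene stay as the last step left them, time stands still between calls to the robot, and variables do not carry over. Pictures are saved under pics/ and viewed, at most 11 in all, crops included, and the job is handed in when it is done.

```bash
mkdir -p pics; cat > h.py <<'E'
import numpy as np, cv2
from rig import r
def grab(n):
    f=r.grab_frame(n); h=f["img"].shape[0]
    fl=h/2/np.tan(np.radians(f["vertical_fov"]/2))
    f["K"]=np.array([[fl,0,f["cx"]],[0,fl,f["cy"]],[0,0,1.]]); f["d"]=np.array(f["dist_coeffs"],float); f["T"]=np.array(f["cam_to_world"]); return f
def rays(f,uv):
    p=cv2.undistortPoints(np.array(uv,float).reshape(-1,1,2),f["K"],f["d"]).reshape(-1,2)
    return np.c_[p,np.ones(len(p))]@f["T"][:3,:3].T, f["T"][:3,3]
def onz(f,uv,z):
    d,o=rays(f,uv); return o+d*((z-o[2])/d[:,2])[:,None]
def depth(f,uv):
    d,o=rays(f,uv); z=np.array([f["z_map"][int(round(v)),int(round(u))] for u,v in uv]); return o+d*z[:,None]
def project(f,P):
    Ti=np.linalg.inv(f["T"]); P=np.array(P,float).reshape(-1,3)
    c=P@Ti[:3,:3].T+Ti[:3,3]
    return cv2.projectPoints(c,np.zeros(3),np.zeros(3),f["K"],f["d"])[0].reshape(-1,2)
def save(f,name,box=None,s=1):
    im=f["img"][...,::-1]
    if box: im=im[box[1]:box[3],box[0]:box[2]]
    cv2.imwrite(name,cv2.resize(im,None,fx=s,fy=s,interpolation=cv2.INTER_CUBIC))
E
python3 - <<'E'
from h import *
for n in("scene","top"):
    f=grab(n); save(f,f"pics/{n}0.png"); print(n,f["T"].round(3).tolist(),f["K"][0,0],f["d"])
s=r.get_state(); print(s)
E
```

```text
scene [[0.556, -0.562, 0.612, -62.568], [-0.831, -0.383, 0.404, 40.864], [0.008, -0.733, -0.68, 686.336], [0.0, 0.0, 0.0, 1.0]] 568.0683894644194 [-0.01089031  0.          0.          0.          0.        ]
top [[-0.009, -0.997, 0.076, 388.381], [-1.0, 0.01, 0.011, 374.123], [-0.012, -0.076, -0.997, 951.697], [0.0, 0.0, 0.0, 1.0]] 549.6989355033504 [-0.00552052  0.          0.          0.          0.        ]
{'time': 0.1, 'joint_pos': array([ 1.14102427e+00,  4.23753339e-01,  1.63057875e+00, -3.38640434e-05,
        1.08862642e+00, -1.90014341e-02]), 'qvel': array([ 0.00042112, -0.00018087,  0.0006071 , -0.0008498 ,  0.00261505,
       -0.00147493]), 'effort': array([-4.49216368e-04, -5.45613420e+01, -2.74324572e+01,  6.44720905e-02,
        1.87789451e-02, -1.68966989e-05]), 'tool_pos': array([249.36041424, 572.58396998, 236.00003191]), 'tool_rot': array([ 2.03936642e-01,  9.78983851e-01, -6.69141005e-04, -1.37336242e-04]), 'ft_force': array([-0.46995906, -0.60156915,  0.38925084]), 'wrist_torque': array([-0.02093738, -0.00016668, -0.05070387]), 'grip_force': 0.0, 'finger_gap': 1.0008399541797366}
```

View pics/scene0.png

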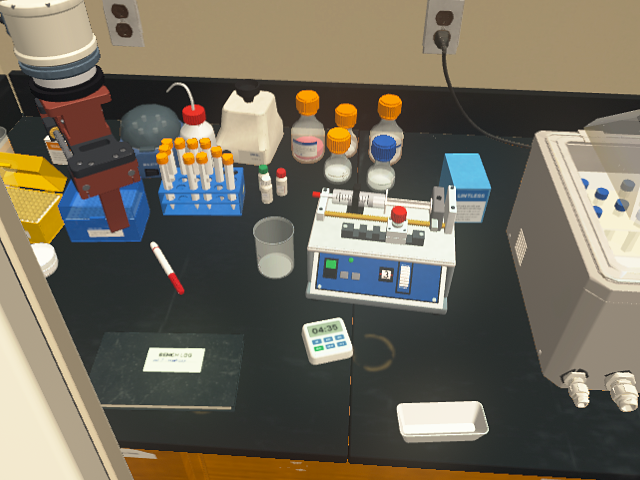

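View pics/top0.png

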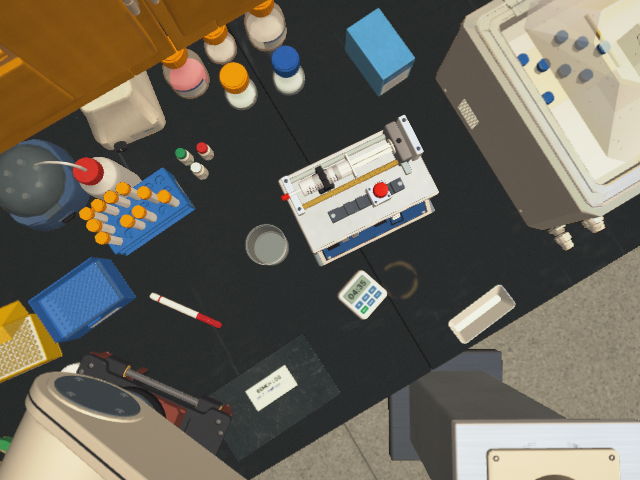

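```bash
python3 - <<'E'
from h import *
for n,box in(("top",(265,95,460,280)),("scene",(295,170,475,320))):
    f=grab(n); u,v=np.meshgrid(range(box[0],box[2]),range(box[1],box[3])); uv=np.c_[u.ravel(),v.ravel()]
    P=depth(f,uv); rgb=f["img"][uv[:,1],uv[:,0]].astype(int)
    red=(rgb[:,0]>130)&(rgb[:,1]<60)&(rgb[:,2]<60)&(P[:,2]>135)
    zt=P[red,2]; print(n,"red n",red.sum(),"zmax",np.percentile(zt,95),P[red][zt>np.percentile(zt,60)-0].mean(0))
    m=red&(P[:,2]>np.percentile(zt,95)-5); c=cv2.minEnclosingCircle(P[m][:,:2].astype(np.float32)); print("knob top circ",c)
    dk=(P[:,2]>94)&(P[:,2]<106)
    img=np.zeros((480,640),np.uint8); img[uv[dk,1],uv[dk,0]]=255
    img=cv2.morphologyEx(img,cv2.MORPH_OPEN,np.ones((3,3)))
    nl,l,st,_=cv2.connectedComponentsWithStats(img); k=1+st[1:,4].argmax(); ys,xs=np.where(l==k)
    Q=depth(f,np.c_[xs,ys]); rc=cv2.minAreaRect(Q[:,:2].astype(np.float32)); print("deck",rc,np.median(Q[:,2])); print(cv2.boxPoints(rc).round(1).tolist())
    # yaw by axis; front edge
    for yaw in [np.radians(a) for a in np.arange(24,36,0.5)]: pass
f=grab("scene"); save(f,"pics/s1.png",(300,170,470,310),4.5)
E
```

```text
top red n 156 zmax 160.06604250487317 [523.6916573  294.20525706 159.09108366]
knob top circ ((523.6259765625, 293.538818359375), 10.489740371704102)
deck ((522.13623046875, 314.2470703125), (94.40142059326172, 219.91708374023438), 24.989500045776367) 99.02079012759407
[[432.8999938964844, 394.0], [525.7999877929688, 194.60000610351562], [611.4000244140625, 234.5], [518.5, 433.8999938964844]]
scene red n 29 zmax 159.4254004007888 [525.72942918 294.73311891 158.58005328]
knob top circ ((524.0323486328125, 291.4689025878906), 11.043351173400879)
deck ((515.31982421875, 310.73858642578125), (80.75192260742188, 220.41775512695312), 24.833059310913086) 99.39011717925865
[[432.3999938964844, 393.79998779296875], [525.0, 193.8000030517578], [598.2000122070312, 227.6999969482422], [505.70001220703125, 427.70001220703125]]
```

View pics/s1.png

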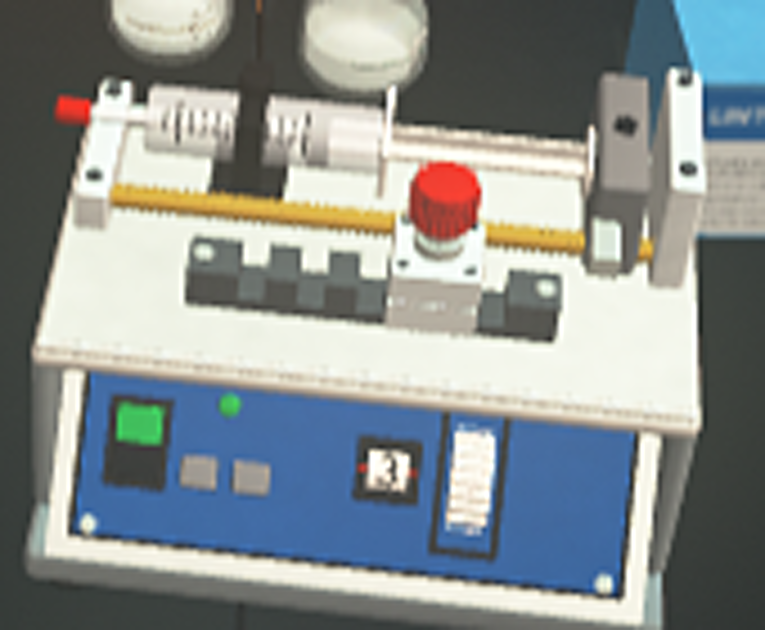

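```bash
python3 - <<'E'
from h import *
from scipy.spatial.transform import Rotation as R
f=grab("wrist"); s=r.get_state(); Rt=R.from_quat(s["tool_rot"]).as_matrix()
print(Rt.round(3)); print("cam in tool",Rt.T@(f["T"][:3,3]-s["tool_pos"]), (Rt.T@f["T"][:3,:3]).round(2))
save(f,"pics/w0.png")
E
```

```text
[[-0.917  0.399 -0.   ]
 [ 0.399  0.917 -0.   ]
 [ 0.    -0.001 -1.   ]]
cam in tool [  83.68224761   -0.33255073 -148.30553884] [[ 0.   -0.95 -0.3 ]
 [ 1.    0.   -0.  ]
 [ 0.   -0.3   0.95]]
```

View pics/w0.png

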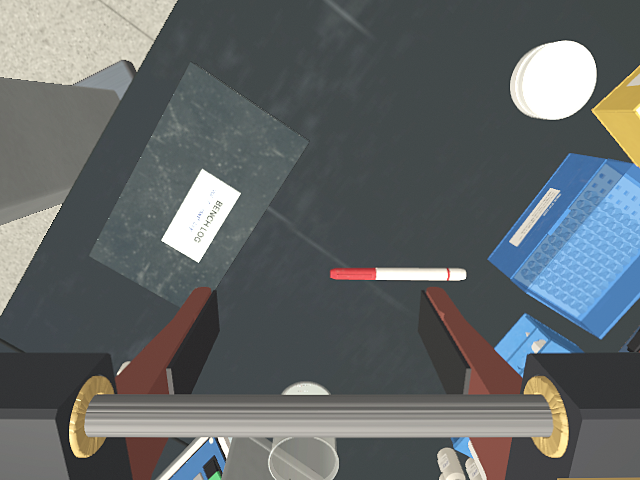

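```bash
python3 -m pendant '{"dp":[[0.02,-0.03,0],[0.045,-0.065,0],[0.07,-0.1,0],[0.09,-0.132,0],[0.113,-0.165,0],[0.135,-0.197,0],[0.158,-0.23,0],[0.18,-0.262,0],[0.2,-0.295,0],[0.223,-0.326,-0.02],[0.223,-0.326,-0.05],[0.223,-0.326,-0.08]],"spin":[6,12,18,24,30,36,42,48.5,48.5,48.5,48.5,48.5],"gripper":[0,0,0,0,0,0,0,0,0,0,0,0]}'; python3 -m pendant '{"dp":[[0,0,-0.03],[0,0,-0.06],[0,0,-0.08],[0,0,-0.08]],"spin":[0,0,0,0],"gripper":[0,0,0,0]}'
python3 - <<'E'
from h import *
from scipy.spatial.transform import Rotation as R
s=r.get_state(); print(s["tool_pos"],s["ft_force"],s["finger_gap"],R.from_quat(s["tool_rot"]).as_matrix().round(3))
f=grab("scene"); g=grab("wrist")
a=cv2.resize(f["img"][150:330,290:480],(633,600)); 
save(f,"pics/s2.png",(290,140,480,320),3.3); save(g,"pics/w2.png")
E
```

```text
time: 1.3
tool_pos: [474.8, 245.4, 156.8]
tool_rot: [-0.214, 0.977, 0.0, 0.002]
ft_force: [-0.9, 0.6, -0.6]
finger_gap: 0.134
grip_force: 0.0
time: 1.63
tool_pos: [470.1, 245.6, 73.0]
tool_rot: [-0.216, 0.976, -0.001, -0.003]
ft_force: [-0.7, -0.3, -1.1]
finger_gap: 0.006
grip_force: 0.0
[470.13054597 245.6456038   72.99057688] [-0.6757907  -0.28571967 -1.1354085 ] 0.005500828514038449 [[-0.907 -0.422 -0.006]
 [-0.422  0.907 -0.003]
 [ 0.007 -0.    -1.   ]]
```

View pics/w2.png

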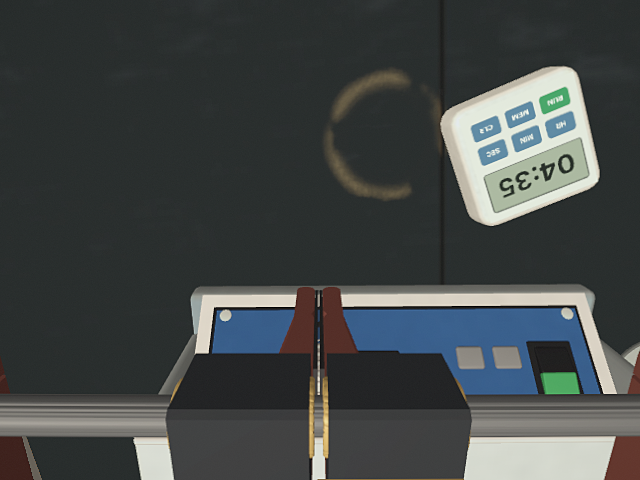

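View pics/s2.png

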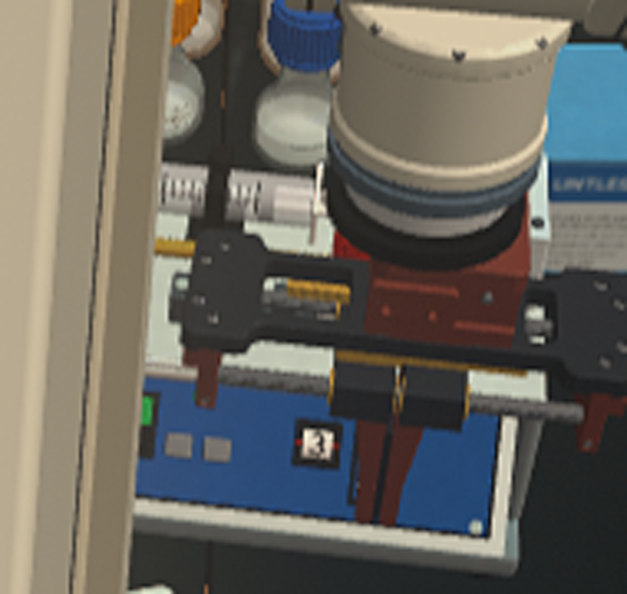

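```bash
cat > st.py <<'E'
from h import *
s=r.get_state(); p=s["tool_pos"]; d=p[:2]-[529.3,317.8]; X=np.array([.9066,.422]);Y=np.array([-.422,.9066]); F=s["ft_force"]
print("t %.2f pump x %.1f y %.1f tip z %.1f | F xp %.1f yp %.1f z %.1f gap %.3f grip %.1f"%(s["time"],d@X,d@Y,p[2]-14,F[:2]@X,F[:2]@Y,F[2],s["finger_gap"],s["grip_force"]))
E
python3 -m pendant '{"dp":[[0.004,0.002,-0.002],[0.0085,0.004,-0.004],[0.0085,0.004,-0.004],[0.0085,0.004,-0.004]],"spin":[0,0,0,0],"gripper":[0,0,0,0]}' >/dev/null; python3 st.py
```

```text
t 2.07 pump x -70.8 y -40.1 tip z 59.7 | F xp 0.5 yp 0.2 z -0.7 gap 0.008 grip 0.0
```

```bash
python3 -m pendant '{"dp":[[0,0,-0.007],[0.0018,0.0008,-0.007],[0.0027,0.0013,-0.007],[0.0027,0.0013,-0.007]],"spin":[0,0,0,0],"gripper":[0,0,0,0]}' >/dev/null; python3 st.py;  python3 -m pendant '{"dp":[[0.0009,0.0004,0],[0.0018,0.0008,0],[0.0018,0.0008,0]],"spin":[0,0,0],"gripper":[0,0,0]}' >/dev/null; python3 st.py
```

```text
t 2.40 pump x -68.8 y -40.2 tip z 51.6 | F xp -0.3 yp 0.1 z -0.3 gap 0.007 grip 0.0
t 2.65 pump x -66.7 y -40.2 tip z 51.8 | F xp -0.4 yp -0.4 z 0.6 gap 0.007 grip 0.0
```

```bash
python3 -m pendant '{"dp":[[0.0009,0.0004,0],[0.0009,0.0004,0]],"spin":[0,0],"gripper":[0,0]}' >/dev/null; python3 st.py;  python3 -m pendant '{"dp":[[0.0009,0.0004,0],[0.0009,0.0004,0]],"spin":[0,0],"gripper":[0,0]}' >/dev/null; python3 st.py
```

```text
t 2.82 pump x -65.8 y -40.2 tip z 51.7 | F xp 0.3 yp 0.6 z -0.4 gap 0.003 grip 0.0
t 2.98 pump x -65.3 y -40.2 tip z 51.6 | F xp -1.2 yp -0.6 z 0.7 gap 0.003 grip 0.6
```

```bash
python3 -m pendant '{"dp":[[0.000,0.000,-0.0015],[0.0,0.0,-0.003],[0.0,0.0,-0.003]],"spin":[0,0,0],"gripper":[0,0,0]}' >/dev/null; python3 st.py
```

```text
t 3.23 pump x -66.5 y -40.2 tip z 48.1 | F xp -5.2 yp -0.0 z 2.7 gap 0.009 grip 2.8
```

```bash
python3 -m pendant '{"dp":[[0.000,0.000,-0.002],[-0.0003,-0.0001,-0.004],[-0.0005,-0.0002,-0.006],[-0.0006,-0.0003,-0.008],[-0.0006,-0.0003,-0.008]],"spin":[0,0,0,0,0],"gripper":[0,0,0,0,0]}' >/dev/null; python3 st.py; python3 - <<'E'
from h import *
f=grab("scene"); save(f,"pics/s3.png",(365,255,420,305),11)
E
```

```text
t 3.65 pump x -68.3 y -40.3 tip z 39.4 | F xp -6.3 yp -0.2 z -1.4 gap 0.002 grip 3.1
```

View pics/s3.png

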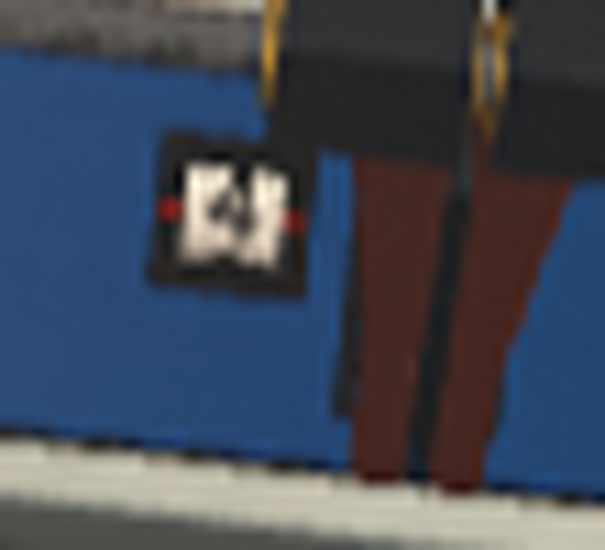

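```bash
python3 -m pendant '{"dp":[[-0.005,-0.0023,0],[-0.005,-0.0023,0.012],[-0.005,-0.0023,0.012],[0.0006,0.0003,0.012],[0.0006,0.0003,0.0115],[0.0006,0.0003,0.0085],[0.0006,0.0003,0.0065],[0.0004,0.0002,0.0045],[0.0001,0,0.0025],[0,0,0.0005],[0,0,0],[0,0,0]],"spin":[0,0,0,0,0,0,0,0,0,0,0,0],"gripper":[0,0,0,0,0,0,0,0,0,0,0,0]}' >/dev/null; python3 st.py; python3 - <<'E'
from h import *
f=grab("scene"); save(f,"pics/s4.png",(365,255,420,305),8)
E
```

```text
t 4.70 pump x -68.3 y -40.3 tip z 39.7 | F xp -7.4 yp 0.3 z -1.1 gap 0.002 grip 3.7
```

View pics/s4.png

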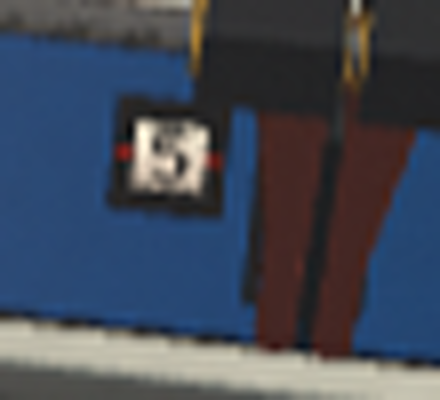

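```bash
python3 -m pendant '{"dp":[[-0.005,-0.0023,0],[-0.005,-0.0023,0.012],[-0.005,-0.0023,0.012],[0.0006,0.0003,0.012],[0.0006,0.0003,0.0115],[0.0006,0.0003,0.0085],[0.0006,0.0003,0.0065],[0.0004,0.0002,0.0045],[0.0001,0,0.0025],[0,0,0.0005],[0,0,0],[0,0,0]],"spin":[0,0,0,0,0,0,0,0,0,0,0,0],"gripper":[0,0,0,0,0,0,0,0,0,0,0,0]}' >/dev/null; python3 st.py; python3 -m pendant '{"dp":[[-0.01,-0.0046,0],[-0.027,-0.0126,0.01],[-0.027,-0.0126,0.04],[-0.027,-0.0126,0.04]],"spin":[0,0,0,0],"gripper":[0,0,0,0]}' >/dev/null; python3 st.py; python3 - <<'E'
from h import *
f=grab("scene"); save(f,"pics/s5.png",(360,240,420,300),8)
E
```

```text
t 5.75 pump x -68.3 y -40.3 tip z 39.7 | F xp -8.1 yp -0.2 z -1.3 gap 0.006 grip 3.8
t 6.08 pump x -93.4 y -40.2 tip z 84.3 | F xp 0.8 yp 0.9 z 0.2 gap 0.009 grip 0.0
```

View pics/s5.png

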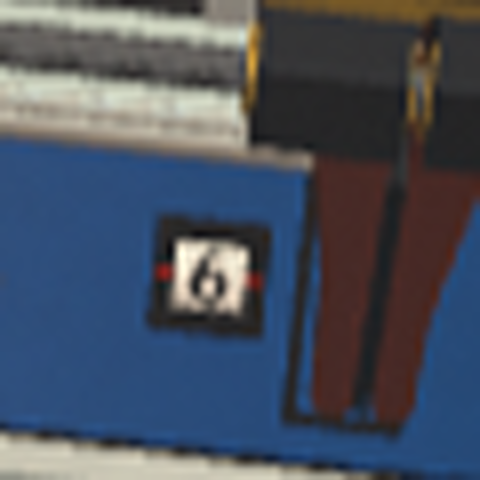

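```bash
python3 -m pendant '{"dp":[[0,0,0.035],[0,0,0.07],[0,0,0.105],[0.03,0.025,0.105],[0.0638,0.0524,0.105],[0.0638,0.0524,0.105],[0.0638,0.0524,0.105],[0.0638,0.0524,0.105]],"spin":[0,0,0,0,0,0,0,0],"gripper":[0,0,60,60,60,60,60,60]}' >/dev/null; python3 st.py;python3 -m pendant '{"dp":[[0,0,-0.025],[0,0,-0.04],[0,0,-0.051],[0,0,-0.051],[0,0,-0.051]],"spin":[0,0,0,0,0],"gripper":[60,60,60,60,60]}'; python3 st.py
python3 - <<'E'
from h import *
f=grab("scene"); save(f,"pics/s6.png",(330,140,480,260),5)
E
```

```text
t 6.80 pump x -16.3 y -19.8 tip z 184.5 | F xp -0.4 yp -0.4 z 0.4 gap 0.420 grip 0.0
time: 7.22
tool_pos: [522.8, 292.8, 148.1]
tool_rot: [-0.216, 0.976, -0.0, -0.001]
ft_force: [1.1, -0.1, 0.5]
finger_gap: 0.601
grip_force: 0.0
t 7.22 pump x -16.5 y -19.9 tip z 134.1 | F xp 1.0 yp -0.6 z 0.5 gap 0.601 grip 0.0
```

View pics/s6.png

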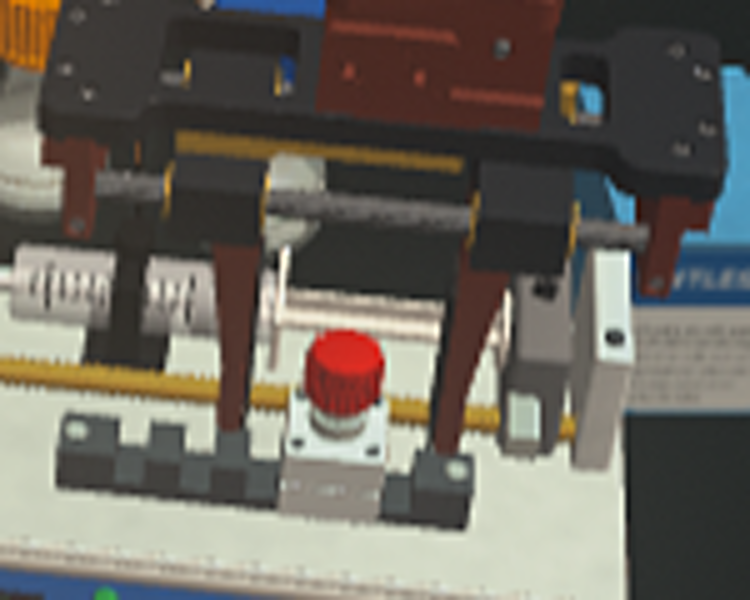

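```bash
python3 -m pendant '{"dp":[[0,0,0],[0,0,0],[0,0,0],[0,0,0],[0,0,0],[0,0,0],[0,0,0],[0,0,0]],"spin":[0,0,0,0,0,0,0,0],"gripper":[0,0,0,0,0,0,0,0]}' >/dev/null; python3 st.py;python3 -m pendant '{"dp":[[0,0,0.004],[0,0,0.008],[0,0,0.012],[0,0,0.0125],[0,0,0.0125]],"spin":[0,0,0,0,0],"gripper":[0,0,0,0,0]}'>/dev/null; python3 st.py
```

```text
t 7.93 pump x -15.3 y -19.7 tip z 135.0 | F xp -0.5 yp -0.9 z 3.5 gap 0.241 grip 30.0
t 8.35 pump x -15.5 y -19.7 tip z 147.0 | F xp 4.4 yp 0.6 z -9.8 gap 0.248 grip 30.0
```

```bash
python3 -m pendant '{"dp":[[-0.0021,0.0045,0],[-0.0042,0.009,0],[-0.0063,0.0136,0],[-0.0084,0.0181,0],[-0.0084,0.0181,0],[-0.0084,0.0181,0]],"spin":[0,0,0,0,0,0],"gripper":[0,0,0,0,0,0]}'>/dev/null; python3 st.py
```

```text
t 8.85 pump x -15.6 y 1.1 tip z 147.1 | F xp 3.4 yp 1.9 z -9.1 gap 0.245 grip 30.0
```

```bash
python3 -m pendant '{"dp":[[0.0002,-0.0006,-0.004],[0.0002,-0.0006,-0.008],[0.0002,-0.0006,-0.012],[0.0002,-0.0006,-0.012],[0.0002,-0.0006,-0.012]],"spin":[0,0,0,0,0],"gripper":[0,0,0,0,0]}'>/dev/null; python3 st.py;  python3 -m pendant '{"dp":[[0,0,0],[0,0,0],[0,0,0],[0,0,0],[0,0,0],[0,0,0.03],[0,0,0.06],[0,0,0.1],[0,0,0.14],[-0.04,-0.01,0.14],[-0.08,-0.02,0.14],[-0.08,-0.02,0.14]],"spin":[0,0,0,0,0,0,0,0,0,0,0,0],"gripper":[60,60,60,60,60,60,60,60,60,60,60,60]}'>/dev/null; python3 st.py;  python3 -m pendant '{"dp":[[-0.03,0.02,0],[-0.06,0.04,0],[-0.09,0.06,0],[-0.11,0.09,0],[-0.13,0.12,0],[-0.13,0.15,0],[-0.13,0.18,0],[-0.13,0.18,0],[-0.13,0.18,0]],"spin":[0,0,0,0,0,0,0,0,0],"gripper":[60,60,60,60,60,60,60,60,60]}'>/dev/null; python3 st.py
python3 - <<'E'
from h import *
f=grab("top"); box=(265,95,460,280); u,v=np.meshgrid(range(box[0],box[2]),range(box[1],box[3])); uv=np.c_[u.ravel(),v.ravel()]
P=depth(f,uv); rgb=f["img"][uv[:,1],uv[:,0]].astype(int)
red=(rgb[:,0]>130)&(rgb[:,1]<60)&(rgb[:,2]<60)&(P[:,2]>135); zt=P[red,2]
m=red&(P[:,2]>np.percentile(zt,95)-5); c=cv2.minEnclosingCircle(P[m][:,:2].astype(np.float32)); print(red.sum(),np.percentile(zt,95),P[red][zt>np.percentile(zt,60)].mean(0),c)
d=np.array(c[0])-[523.626,293.539]; print("shift yp",d@[-.422,.9066],"xp",d@[.9066,.422])
g=grab("scene"); a=cv2.resize(g["img"][170:310,300:470],(680,560),interpolation=cv2.INTER_CUBIC); cv2.imwrite("pics/end.png",a[...,::-1])
E
```

```text
t 9.27 pump x -15.5 y -0.5 tip z 135.2 | F xp 1.9 yp 1.5 z -6.2 gap 0.243 grip 30.0
t 10.27 pump x -103.7 y 15.6 tip z 274.5 | F xp 0.7 yp 0.9 z 0.6 gap 0.603 grip 0.0
t 11.02 pump x -138.5 y 234.2 tip z 274.7 | F xp 0.3 yp -0.0 z 0.3 gap 0.602 grip 0.0
159 159.76806636614626 [513.16012587 312.06480843 171.36849979] ((456.8855895996094, 341.17755126953125), 76.01539611816406)
shift yp 71.35356376992188 xp -40.40338743325193
```

View pics/end.png

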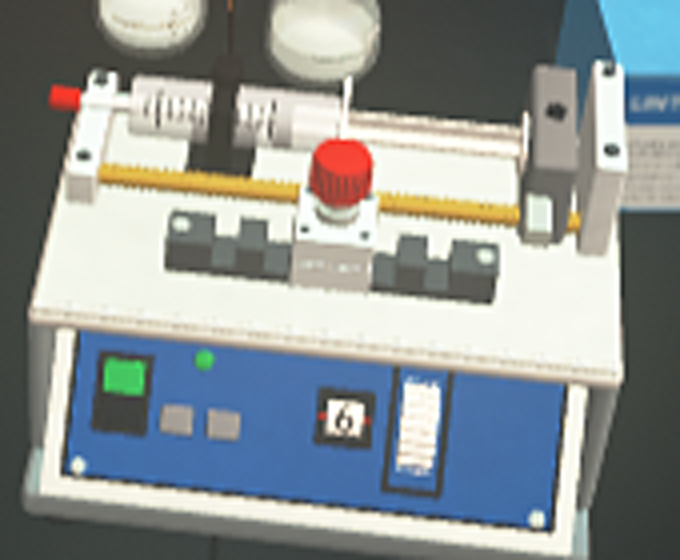

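```bash
python3 - <<'E'
from h import *
f=grab("top"); box=(350,160,390,210); u,v=np.meshgrid(range(box[0],box[2]),range(box[1],box[3])); uv=np.c_[u.ravel(),v.ravel()]
P=depth(f,uv); rgb=f["img"][uv[:,1],uv[:,0]].astype(int)
m=(rgb[:,0]>130)&(rgb[:,1]<60)&(rgb[:,2]<60)&(P[:,2]>150)&(P[:,2]<180)
d=P[m].mean(0)[:2]-[523.6,294.0]; print(m.sum(),np.median(P[m,2]),"shift yp",d@[-.422,.9066])
ok=abs(np.median(P[m,2])-159.3)<2 and abs(d@[-.422,.9066]-20)<1.8
print(ok)
if ok: print(r.job_done())
E
```

```text
158 157.64405571876495 shift yp 19.078893074431736
True
the job is handed in; nothing more can be done
None
```

The job is handed in: the wheel shows 6 centred in the window, the stop sits one notch to the left (about 19 mm measured for the 20 mm notch) with its knob back down at its starting height, and the arm kept well clear of the beaker and timer, which I did not re-measure.

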